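Take a bread roll out of the bread case with tongs

TASK

Take the kitchen tongs by their black grips, reach level under the clear top of the bread case, close the tongs on the bread roll inside and draw it out through the open front. Touch the roll with the tongs only and do not knock the lemon or the kitchen timer about. Finish still holding the tongs with the roll gripped in their jaws, still, at least 15 cm above the worktop and clear in front of the case: nothing is put down at the end.

Things in the scene. Friction and masses are not known exactly. Their poses are not given: they have to be found in the camera images.
- tongs: Sprung steel kitchen tongs, 272 mm long, 120 g, lying flat on the worktop. Origin on the underside, midway between the two black grips; x points to the jaws, z up, the arms close along y. Arms 20 mm high (z 4 to 24), hinges at x = -70, y = +-10; head and loop reach back to x = -103. Let go, they spring open.
- tongs_grip (a point): Midway between the tongs' black grips, 15 mm above their underside, fixed to the tongs' head; axes as the tongs. One grip per arm: 56 mm long (x), 30 mm high, 55 mm over both outer faces when open. Squeezed to 49 mm (about 6 N) the tongs can be carried with the jaws still about 75 mm apart; at about 42 mm they meet the roll, and 20 to 40 N then hold it firmly.
- tongs_jaws (a point): Midway between the tongs' jaws, 145 mm ahead (x) of the origin and 14 mm above their underside; axes as the tongs. Jaws: shallow upright V plates, x 122 to 169, 26 mm high; open, the gap is 88 mm at their ends, 94 mm in the middle, 105 mm over the outside. Each mm less over the grips narrows the gap by about 3 mm.
- tongs_left (a joint): Closing angle in rad of the tongs' left arm (the right one mirrors it): 0 open, about 0.09 closed on the roll, 0.17 fully closed (gap about 20 mm). The spring presses it to 0.
- roll: Light-brown round bread roll with a pale cross cut on top, 53 mm diameter (widest 16 to 25 mm above its underside), 41 mm high, 50 g, standing on the floor of the bread case, its centre 33 to 47 mm behind the open front. Origin at the centre of its underside, z up.
- bread_case: Bread case of light wood with a flat clear top, fixed: 150 mm deep (x), 254 wide (y), 100 high. Origin on the worktop under its centre; x points into the case, z up; open front at x = -75, facing roughly the robot. Floor 8 mm thick (the roll stands 8 mm above the worktop), 230 mm between the side walls, underside of the top 94 mm above the worktop, back wall at x = +65.
- lemon: Loose lemon, 72x55x56 mm, on the worktop near the left edge; origin at its underside. Leave it alone.
- kitchen_timer: Loose cream kitchen timer, 64x64x58 mm, on the worktop to the right near the hob; origin at its underside. Leave it alone.

How it is judged:
By the outcome, as a careful person would: the job done as asked, in the order asked, and still so for the second after the job is handed in, while the arm keeps its last pose, push and grip.
It also fails if it takes over 48 s, if anything falls off the work surface, if the arm or the gripper's body presses on something with over 40 N, if the wrist force passes 120 N, or if a joint passes its speed limit or range.

ROBOT

A 6-joint arm with a two-finger parallel gripper is mounted at the origin on a cart in front of the work surface, level with it; the furniture and walls round the work are solid. World frame = base frame: x ahead of the robot, y to its left, z up, the work surface at z = 0. Lengths are in m, angles in rad, forces in N, time in s.
With the tool pointing down it reaches from about 0.3 to 0.75 m from the base axis. Payload 8.5 kg.
Tool frame: the origin (TCP) lies at the very end of the fingers, on their centre line; the grasp point (between the pads) lies 19 mm behind it (bot.grip_depth is the distance from the TCP to the grasp point, in m); z points along the fingers, y is the direction in which the jaws open and shut (so a half turn about z gives the same grasp; the last joint's range is limited). The gripper opens to 85 mm and grips with 20 to 120 N. Pads are 22 mm wide; open, the fingers measure 114 mm over their backs; the gripper's body (76 mm by 85 mm) begins 54 mm behind the grasp point. The pads swing forward as they close: fully open they stand 13 mm farther back than shut.
Start: joints at [0.904, 0.381, 1.297, -0, 1.464, -0.215], TCP at [0.24, 0.495, 0.21] pointing down, gripper open.
Joint ranges: [-3.11, 3.11], [-0.89, 2.33], [0.22, 2.48], [-1.42, 4.56], [0.17, 2.85], [-2.88, 2.88]. Speed limits (rad/s): [2.39, 2.39, 3.14, 3.14, 3.14, 3.14].

INTERFACE

Orientations are given as a unit quaternion [x, y, z, w].
In Python, from cell import bot gives the robot as it stands.
- The arm moves only by the shell command python3 -m pendant 'ROWS' [OPENING] [FORCE]. ROWS is JSON, a list of rows, each an object with "translation": the shift along the tool's x, y, z in m, a list of three; "rotation": the turn, a rotation vector about the tool's x, y, z in rad, a list of three. In form: [{"translation": [dx, dy, dz], "rotation": [ax, ay, az]}, ...]. A call has 1 to 20 rows; each row shifts and turns the commanded pose from where the row before left it, along the tool's axes as they then stand; what a row does not reach is not made up. A row lasts 1/10 s, in which the tool goes at most 50 mm and 8.59 degrees, less where a joint would pass 70% of its speed; a pose out of reach is approached as far as the arm can. A call is refused whole if a number of a shift passes 0.05 or a number of a turn 0.15, either way. A call with a gripper value outside its range is refused whole. OPENING is the opening, from 0 (shut) to 1 (fully open), set as the call begins (- or left out, the last holds). The fingers move at their own pace and stop on an object; FORCE is the grip in N (left out, the last holds). Time passes only in rows, so rows that do not move let the fingers close. It gives the time, the measured TCP pose, the force and the opening at its end, in the units of the state.
- bot.state(): the state, without advancing time (a new reading comes with each control period).
- bot.snapshot(name): name is "scene" or "top" or "wrist"; returns a dict with "color" (400x640x3 uint8, blue, green, red), "fx", "fy", "cx", "cy" (pixels), "R" (3x3) and "t" (3): a world point X has camera coordinates R X + t; the wrist camera has in their place "tool_from_camera" (4x4, takes a point from camera to tool coordinates, whose origin is the TCP and whose axes are the flange's). Camera axes: x right, y down, z forward; pixel columns grow to the right and rows downward; lengths in m; the calibration is good to about 2 mm. The wrist camera is an equidistant fisheye: a pixel r from the principal point sees the ray r / f radians off the axis. A picture is of the moment at which its call begins: read the wrist's pose just before it. There is no depth.
- bot.close_job(): hands the job in, once; it reports no verdict.
The state is a dict: "time_s": time; "q": joint angles; "joint_velocities": joint speeds; "tau": joint torques, N m; "tool_pos": TCP position; "eef_rot": TCP orientation; "contact_force": force on the tool from outside, world axes, zero at the start; "moment": the same for the moment, N m; "gripper_width": finger opening in m.
Only numpy, scipy, OpenCV 4.12 (cv2) and the standard library are available. Lean on these libraries where they do the work, as an engineer would, in place of code of your own. Each camera call takes 0.05 s, during which the arm holds its last target.

## Working session

There is one attempt and no reset: what is moved stays moved. The work goes in short steps, Python scripts to look and compute and a shell command to move; the robot and the scene stay as the last step left them, time stands still between calls to the robot, and variables do not carry over. Pictures are saved under pics/ and viewed, and the job is handed in when it is done.

```bash
ls; mkdir -p pics; python3 - <<'E'
from cell import bot
import cv2
print(bot.state())
for n in ("scene","top","wrist"):
    s=bot.snapshot(n); cv2.imwrite(f"pics/{n}0.png",s["color"])
    print(n,{k:(v.tolist() if hasattr(v,'tolist') else v) for k,v in s.items() if k!="color"})
E
```

```text
pics
{'time_s': 0.0, 'q': array([ 9.03680344e-01,  3.81170229e-01,  1.29827550e+00,  7.06970056e-06,
        1.46363386e+00, -2.15312018e-01]), 'joint_velocities': array([-0.00013663, -0.00127014,  0.00114714,  0.00020798, -0.00147902,
        0.00020994]), 'tau': array([ 2.05800541e-03, -4.48448753e+01, -2.31285059e+01, -8.98185863e-05,
        4.72225467e-03,  6.05884316e-05]), 'tool_pos': array([0.23991399, 0.49453585, 0.20892068]), 'eef_rot': array([ 2.23985827e-01,  9.74592118e-01, -6.70770200e-04, -3.20667398e-04]), 'contact_force': array([ 0.378219  , -0.26087837,  0.70343039]), 'moment': array([ 0.03713995, -0.01170316, -0.02369246]), 'gripper_width': 0.08591534439811876}
scene {'fx': 489.05264782743774, 'fy': 489.05264782743774, 'cx': 326.2861867147838, 'cy': 197.5605334257839, 'R': [[0.4841672718981047, -0.8748568535332634, -0.014406201741764688], [-0.5498566433591178, -0.2914142896313797, -0.7827741587153233], [0.6806171644739727, 0.38691497467081315, -0.6221391145064689]], 't': [-0.24682813797345032, 0.30761245303033863, 1.0631948210273152]}
top {'fx': 370.3643256338666, 'fy': 370.3643256338666, 'cx': 317.1627297986012, 'cy': 207.5505808716501, 'R': [[-0.005731694696506923, -0.9997875840971963, -0.019797332168685348], [-0.9828422115820509, 0.009282281227161786, -0.1842146204505016], [0.18435925474032622, 0.018401791769040034, -0.9826866434684456]], 't': [-0.000970575306096768, 0.5399331385095231, 1.198823864973328]}
wrist {'fx': 309.70691628693146, 'fy': 309.70691628693146, 'cx': 323.27393453177046, 'cy': 196.61828448533237, 'tool_from_camera': [[0.0010326358928057608, -0.9546331900783221, -0.2977824811233838, 0.07610101650084672], [0.9999994625341744, 0.0010133953864456641, 0.00021900034877821086, 0.0007082697379611202], [9.27063909523301e-05, -0.2977825472230975, 0.9546337234640565, -0.16451132972892646], [0.0, 0.0, 0.0, 1.0]]}
```

View pics/scene0.png

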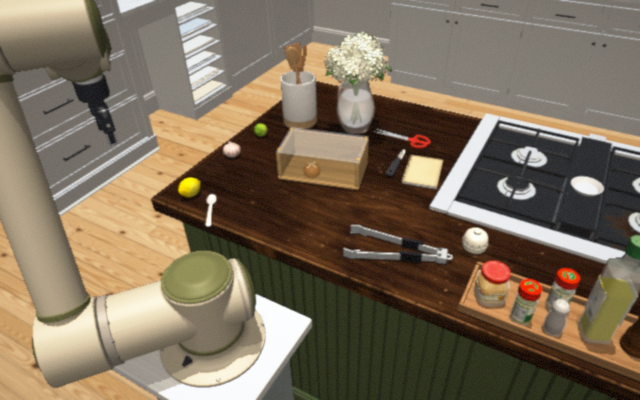

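View pics/top0.png

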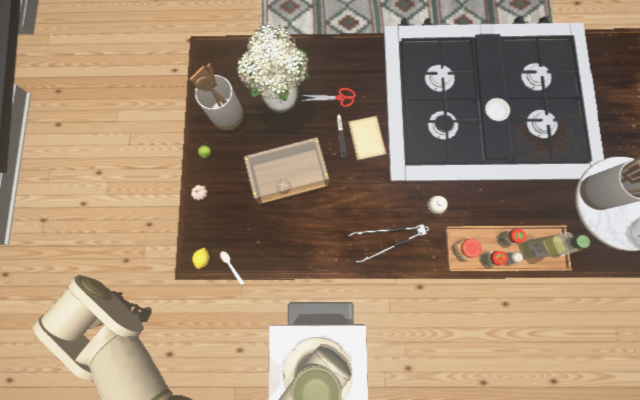

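View pics/wrist0.png

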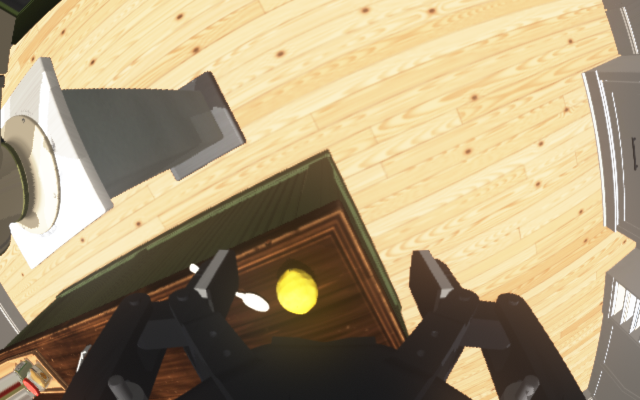

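Scene: tongs around (350–450, 230–260) px with jaws toward the left, case around (323,158), roll at (312,170), lemon (189,187), timer (475,240). In the top view the tongs' head is near (424,230) and the case near (287,170). I'll set up helpers and get rough positions.

```bash
cat > h.py <<'E'
import numpy as np, cv2
from scipy.spatial.transform import Rotation as Ro
from cell import bot
def ray(s,u,v,pose=None):
    if 'R' in s:
        d=np.array([(u-s['cx'])/s['fx'],(v-s['cy'])/s['fy'],1.]); R=np.array(s['R']);t=np.array(s['t'])
        return -R.T@t, R.T@d
    x=(u-s['cx'])/s['fx'];y=(v-s['cy'])/s['fy'];r=np.hypot(x,y)+1e-12
    d=np.array([np.sin(r)*x/r,np.sin(r)*y/r,np.cos(r)])
    T=np.array(s['tool_from_camera']);p,q=pose;W=Ro.from_quat(q).as_matrix()
    return np.array(p)+W@T[:3,3], W@T[:3,:3]@d
def onz(s,u,v,z,pose=None):
    o,d=ray(s,u,v,pose); return o+d*(z-o[2])/d[2]
def proj(s,X,pose=None):
    X=np.array(X,float)
    if 'R' in s:
        c=np.array(s['R'])@X+np.array(s['t']); return s['fx']*c[0]/c[2]+s['cx'],s['fy']*c[1]/c[2]+s['cy']
    T=np.array(s['tool_from_camera']);p,q=pose;W=Ro.from_quat(q).as_matrix()
    c=T[:3,:3].T@(W.T@(X-np.array(p))-T[:3,3]); th=np.arctan2(np.hypot(c[0],c[1]),c[2]);n=np.hypot(c[0],c[1])
    return s['fx']*th*c[0]/n+s['cx'],s['fy']*th*c[1]/n+s['cy']
def pose():
    st=bot.state(); return st['tool_pos'],st['eef_rot']
def step(target_p,target_q):
    "shift and turn in tool frame to reach target"
    p,q=pose();R=Ro.from_quat(q)
    return R.inv().apply(np.array(target_p)-p),(R.inv()*Ro.from_quat(target_q)).as_rotvec()
E
python3 - <<'E'
from h import *
s=bot.snapshot("scene");t=bot.snapshot("top")
for n,(u,v),z in [("head",(427,230),.014),("jawA",(350,235),.014),("jawB",(360,260),.014),("case fl",(253,202),.1),("case fr",(329,184),.1),("case bl",(245,158),.1),("case br",(321,140),.1),("roll",(284,185),.04),("lemon",(201,258),.03),("timer",(437,205),.05)]:
    print(n,onz(t,u,v,z).round(3))
cv2.imwrite("pics/c1.png",cv2.resize(t['color'][120:280,230:450],None,fx=3.6,fy=3.6,interpolation=cv2.INTER_CUBIC))
cv2.imwrite("pics/c2.png",cv2.resize(s['color'][110:280,260:500],None,fx=3.3,fy=3.3,interpolation=cv2.INTER_CUBIC))
E
```

```text
head [ 0.465 -0.379  0.014]
jawA [ 0.45  -0.116  0.014]
jawB [ 0.365 -0.148  0.014]
case fl [0.551 0.203 0.1  ]
case fr [ 0.609 -0.045  0.1  ]
case bl [0.701 0.234 0.1  ]
case br [ 0.761 -0.02   0.1  ]
roll [0.622 0.109 0.04 ]
lemon [0.375 0.387 0.03 ]
timer [ 0.545 -0.407  0.05 ]
```

View pics/c1.png

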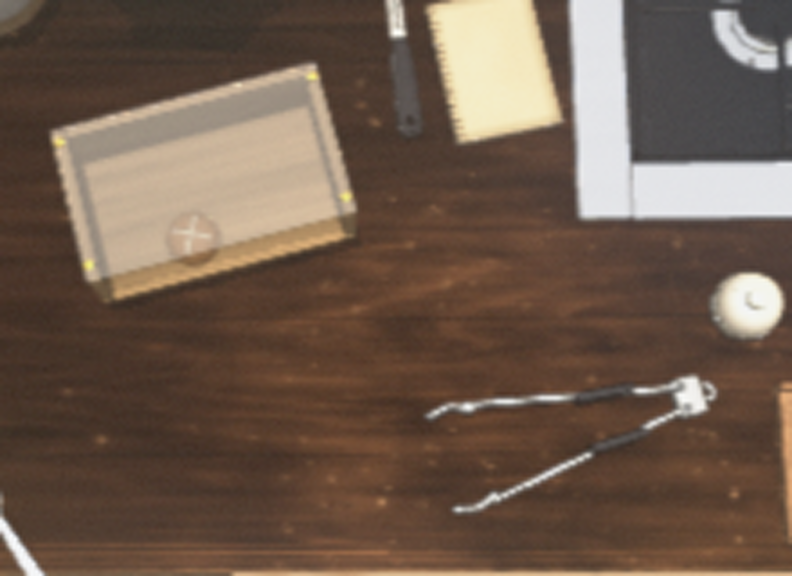

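View pics/c2.png

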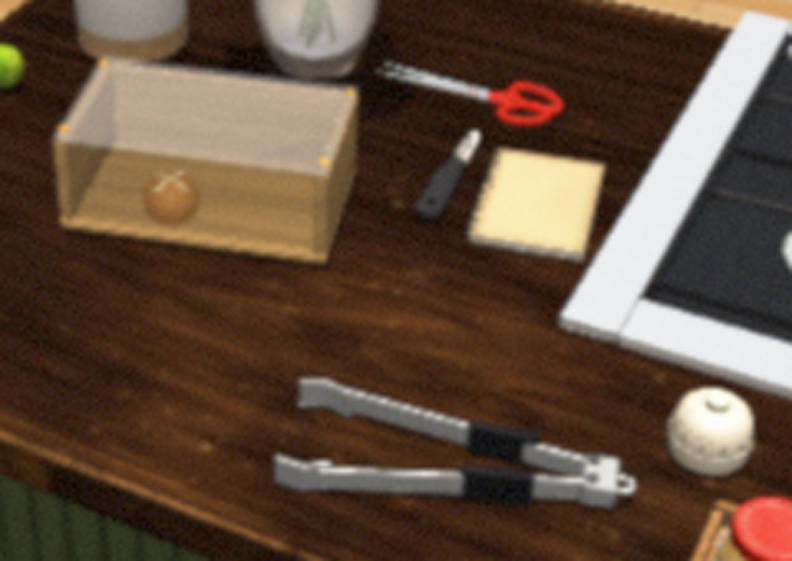

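```bash
python3 - <<'E'
from h import *
s=bot.snapshot("scene");t=bot.snapshot("top")
T=lambda u,v:(230+u/3.6,120+v/3.6)
S=lambda u,v:(260+u/3.3,110+v/3.3)
for n,c in [("loop",(713,391)),("gA",(605,395)),("gB",(619,440)),("jtipA",(430,415)),("jtipB",(458,509))]:
    print("top",n,onz(t,*T(*c),.02).round(4))
for n,c in [("gA",(501,432)),("gB",(496,474))]:
    print("scene top of grip",n,onz(s,*S(*c),.03).round(4))
print(bot.state()['time_s'])
E
```

```text
top loop [ 0.4692 -0.381   0.02  ]
top gA [ 0.4662 -0.2793  0.02  ]
top gB [ 0.4236 -0.2904  0.02  ]
top jtipA [ 0.4486 -0.1138  0.02  ]
top jtipB [ 0.3605 -0.1379  0.02  ]
scene top of grip gA [ 0.4619 -0.2772  0.03  ]
scene top of grip gB [ 0.4171 -0.2906  0.03  ]
0.35
```

```bash
cat >> h.py <<'E'
def down(a): a=np.radians(a)/2; return [np.cos(a),np.sin(a),0,0]
def plan(p,a):
    d,r=step(p,down(a)); P,q=pose()
    print("tool-now shift",d.round(4),"rot",r.round(4)," shift in target axes",Ro.from_quat(down(a)).inv().apply(np.array(p)-P).round(4))
E
python3 - <<'E'
from h import *
plan([.4425,-.284,.16],104.5)
E
```

```text
tool-now shift [-0.5221 -0.6122  0.0495] rot [-3.000e-04  1.000e-04  8.659e-01]  shift in target axes [-0.8046  0.001   0.0494]
```

```bash
python3 -m pendant '[{"translation":[0,0,0],"rotation":[0,0,0.144]},{"translation":[0,0,0],"rotation":[0,0,0.144]},{"translation":[0,0,0],"rotation":[0,0,0.144]},{"translation":[0,0,0],"rotation":[0,0,0.144]},{"translation":[0,0,0],"rotation":[0,0,0.144]},{"translation":[0,0,0],"rotation":[0,0,0.146]}]' 1 && python3 -m pendant '[{"translation":[-0.02,0,0],"rotation":[0,0,0]},{"translation":[-0.04,0,0],"rotation":[0,0,0]},{"translation":[-0.04,0,0],"rotation":[0,0,0]},{"translation":[-0.04,0,0],"rotation":[0,0,0]},{"translation":[-0.04,0,0],"rotation":[0,0,0]},{"translation":[-0.045,0,0],"rotation":[0,0,0]},{"translation":[-0.045,0,0],"rotation":[0,0,0]},{"translation":[-0.045,0,0],"rotation":[0,0,0]},{"translation":[-0.045,0,0],"rotation":[0,0,0]},{"translation":[-0.045,0,0],"rotation":[0,0,0]},{"translation":[-0.045,0,0],"rotation":[0,0,0]},{"translation":[-0.045,0,0.005],"rotation":[0,0,0]},{"translation":[-0.045,0,0.01],"rotation":[0,0,0]},{"translation":[-0.045,0,0.01],"rotation":[0,0,0]},{"translation":[-0.045,0,0.01],"rotation":[0,0,0]},{"translation":[-0.045,0,0.01],"rotation":[0,0,0]},{"translation":[-0.04,0,0],"rotation":[0,0,0]},{"translation":[-0.03,0,0],"rotation":[0,0,0]},{"translation":[-0.02,0,0],"rotation":[0,0,0]},{"translation":[0,0,0],"rotation":[0,0,0]}]'
python3 - <<'E'
from h import *
print(bot.state()['q'].round(3),pose())
s=bot.snapshot("wrist");cv2.imwrite("pics/w1.png",s['color'])
E
```

```text
time_s: 0.95
tool_pos: [0.2401, 0.4947, 0.2095]
eef_rot: [0.615, 0.789, -0.0, 0.0]
contact_force: [-0.4, -0.1, -0.5]
gripper_width: 0.0854
time_s: 2.95
tool_pos: [0.4319, -0.248, 0.1641]
eef_rot: [0.613, 0.79, -0.0, 0.0]
contact_force: [-0.6, 0.0, -0.5]
gripper_width: 0.0851
[-0.759  0.331  1.516 -0.     1.295 -1.01 ] (array([ 0.43190273, -0.24795447,  0.16413845]), array([ 6.13146293e-01,  7.89969363e-01, -1.14533622e-04,  1.27042298e-04]))
```

View pics/w1.png

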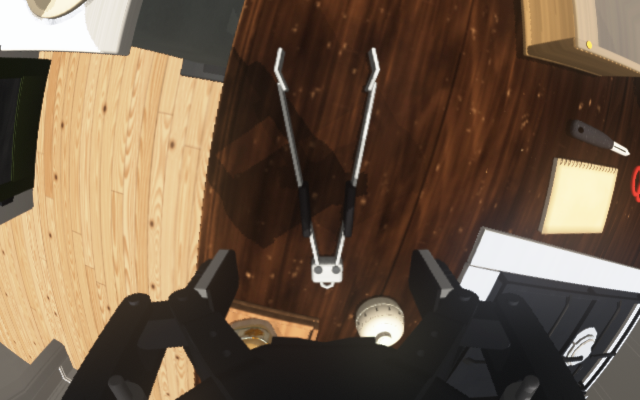

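```bash
python3 - <<'E'
from h import *
c=cv2.imread("pics/w1.png")[35:295,250:410]
cv2.imwrite("pics/w1c.png",cv2.rotate(cv2.resize(c,None,fx=3,fy=3,interpolation=cv2.INTER_CUBIC),cv2.ROTATE_90_COUNTERCLOCKWISE))
E
```

```text
(no output)
```

View pics/w1c.png

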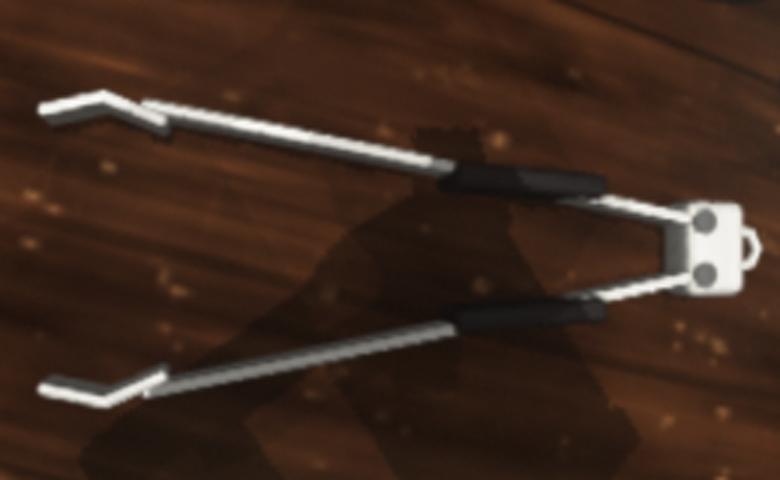

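```bash
python3 - <<'E'
from h import *
s=bot.snapshot("wrist")
p=(np.array([0.43190273,-0.24795447,0.16413845]),np.array([6.13146293e-01,7.89969363e-01,-1.14e-04,1.27e-04]))
m=lambda X,Y,z:onz(s,250+(479-Y)/3,35+X/3,z,p)
j1,j2=m(40,106,.027),m(40,386,.027);h1,h2=m(704,222,.027),m(704,275,.027)
lo=m(762,247,.014)
print("jaw gap",np.linalg.norm(j1-j2),"hinges",np.linalg.norm(h1-h2))
J=(j1+j2)/2;H=(h1+h2)/2;d=(J-H);print("J",J,"H",H,"len(239)",np.linalg.norm(d),"ang",np.degrees(np.arctan2(d[1],d[0])))
e=(j1-j2);print("perp ang",np.degrees(np.arctan2(e[0]*-1,e[1]))%180, np.degrees(np.arctan2(e[1],e[0]))+90)
d/=np.linalg.norm(d);print("origin",H+.07*d,J-.169*d,"loop",lo+.103*d)
for X,Y in [(445,165),(445,195),(605,175),(605,198),(455,300),(455,328),(605,300),(605,318)]:
    print(m(X,Y,.03).round(4), ((m(X,Y,.03)-(H+.07*d))[:2]@np.array([[d[0],-d[1]],[d[1],d[0]]])).round(4))
E
```

```text
jaw gap 0.08951178871200229 hinges 0.01986503779815095
J [ 0.40380037 -0.11946497  0.027     ] H [ 0.46207598 -0.34712307  0.027     ] len(239) 0.23499842070034302 ang 104.35818690173423
perp ang 104.69229229823166 104.69229229823166
origin [ 0.44471717 -0.27930957  0.027     ] [ 0.4457095  -0.28318616  0.027     ] loop [ 0.44626389 -0.28145215  0.014     ]
[ 0.4635 -0.2426  0.03  ] [ 0.0309 -0.0273]
[ 0.4538 -0.2451  0.03  ] [ 0.0309 -0.0172]
[ 0.4765 -0.2996  0.03  ] [-0.0275 -0.0257]
[ 0.4686 -0.3016  0.03  ] [-0.0275 -0.0176]
[ 0.4207 -0.2572  0.03  ] [0.0274 0.0177]
[ 0.4117 -0.2595  0.03  ] [0.0274 0.0271]
[ 0.4336 -0.3105  0.03  ] [-0.0275  0.0185]
[ 0.4275 -0.3121  0.03  ] [-0.0275  0.0248]
```

```bash
python3 - <<'E'
from h import *
plan([.4453,-.281,.0],104.5);print(pose())
E
```

```text
tool-now shift [-0.0381  0.0047  0.1643] rot [-0.0003 -0.0008 -0.0005]  shift in target axes [-0.038   0.0046  0.1643]
(array([ 0.43131478, -0.24538123,  0.16431727]), array([ 6.12399044e-01,  7.90548677e-01,  1.40122870e-04, -4.24095474e-04]))
```

```bash
python3 -m pendant '[{"translation":[-0.01,0.001,0.01],"rotation":[0,0,0]},{"translation":[-0.014,0.002,0.025],"rotation":[0,0,0]},{"translation":[-0.01,0.0016,0.025],"rotation":[0,0,0]},{"translation":[-0.004,0,0.015],"rotation":[0,0,0]},{"translation":[0,0,0.005],"rotation":[0,0,0]},{"translation":[0,0,0],"rotation":[0,0,0]},{"translation":[0,0,0],"rotation":[0,0,0]}]' 1
python3 - <<'E'
from h import *
P=pose();print(P)
s=bot.snapshot("wrist");c=s['color'];cv2.imwrite("pics/w2.png",c)
plan([.4453,-.281,.0],104.5)
O=np.array([.4453,-.281,0]);a=np.radians(104.5);X=np.array([np.cos(a),np.sin(a),0]);Y=np.array([-X[1],X[0],0])
for x,y,z in [(.169,.044,.027),(.169,-.044,.027),(-.07,.01,.027),(-.07,-.01,.027),(0,.0275,.03),(0,-.0275,.03),(.028,.0275,.03),(.028,-.0275,.03)]:
    u,v=proj(s,O+x*X+y*Y+[0,0,z],P);cv2.circle(c,(round(u),round(v)),1,(0,0,255),-1)
cv2.imwrite("pics/w2c.png",cv2.resize(c[20:400,170:480],None,fx=1.57,fy=1.57,interpolation=cv2.INTER_CUBIC))
E
```

```text
time_s: 3.75
tool_pos: [0.4458, -0.2813, 0.0852]
eef_rot: [0.612, 0.791, -0.0, 0.001]
contact_force: [1.0, -0.7, 0.3]
gripper_width: 0.0855
(array([ 0.44581254, -0.28128851,  0.08520553]), array([ 6.12029625e-01,  7.90834659e-01, -6.67103034e-05,  5.24904550e-04]))
tool-now shift [ 0.0006 -0.0005  0.0854] rot [0.0008 0.0013 0.0004]  shift in target axes [ 0.0005 -0.0005  0.0854]
```

View pics/w2c.png

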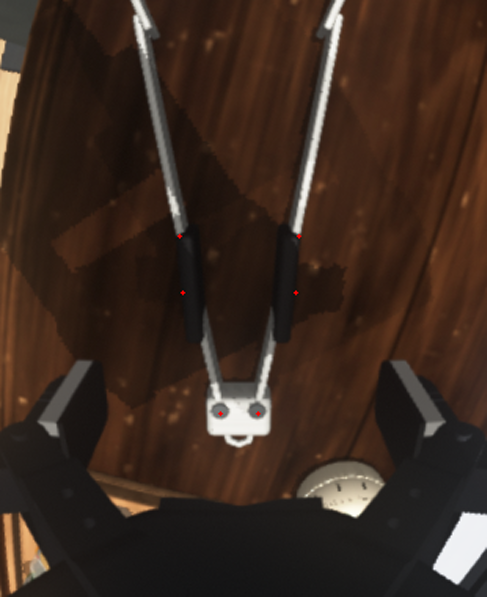

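Predicted rivet and grip points land on the tongs in the picture, so the pose is good. I'll descend and squeeze to 49 mm.

```bash
python3 -m pendant '[{"translation":[0,0,0.015],"rotation":[0,0,0]},{"translation":[0,0,0.025],"rotation":[0,0,0]},{"translation":[0,0,0.025],"rotation":[0,0,0]},{"translation":[0,0,0.014],"rotation":[0,0,0]},{"translation":[0,0,0.004],"rotation":[0,0,0]},{"translation":[0,0,0],"rotation":[0,0,0]},{"translation":[0,0,0],"rotation":[0,0,0]}]' 1
python3 -m pendant '[{"translation":[0,0,0],"rotation":[0,0,0]},{"translation":[0,0,0],"rotation":[0,0,0]},{"translation":[0,0,0],"rotation":[0,0,0]},{"translation":[0,0,0],"rotation":[0,0,0]},{"translation":[0,0,0],"rotation":[0,0,0]},{"translation":[0,0,0],"rotation":[0,0,0]},{"translation":[0,0,0],"rotation":[0,0,0]}]' 0.576 20
python3 - <<'E'
from h import *
print(bot.state()['gripper_width'],pose())
s=bot.snapshot("wrist");cv2.imwrite("pics/w3.png",s['color'])
E
```

```text
time_s: 4.5
tool_pos: [0.4461, -0.2819, 0.0026]
eef_rot: [0.612, 0.791, -0.0, 0.001]
contact_force: [0.5, 0.0, 0.4]
gripper_width: 0.0854
time_s: 5.2
tool_pos: [0.446, -0.2818, 0.0025]
eef_rot: [0.612, 0.791, -0.0, 0.001]
contact_force: [-0.6, 0.7, 6.7]
gripper_width: 0.0493
0.0493421960472723 (array([ 0.44598481, -0.28184001,  0.00249845]), array([ 6.12255325e-01,  7.90659587e-01, -7.97949472e-05,  9.09636134e-04]))
```

View pics/w3.png

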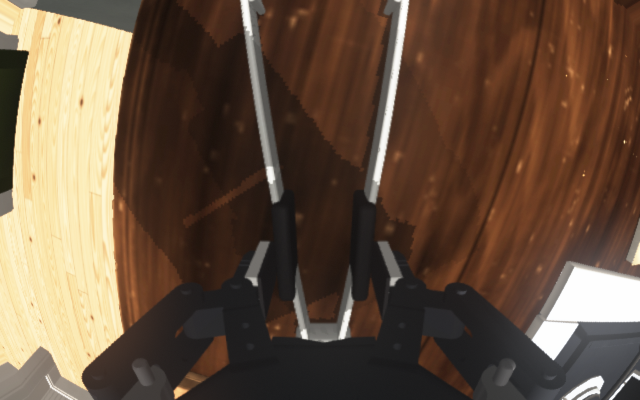

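```bash
python3 -m pendant '[{"translation":[0,0,-0.005],"rotation":[0,0,0]},{"translation":[0,0,-0.015],"rotation":[0,0,0]},{"translation":[0,0,-0.02],"rotation":[0,0,0]},{"translation":[0,0,-0.02],"rotation":[0,0,0]},{"translation":[0,0,-0.01],"rotation":[0,0,0]},{"translation":[0,0,0],"rotation":[0,0,0]},{"translation":[0,0,0],"rotation":[0,0,0]}]'
python3 - <<'E'
from h import *
print(bot.state()['gripper_width'],pose())
s=bot.snapshot("wrist");cv2.imwrite("pics/w4.png",s['color'])
s=bot.snapshot("scene");cv2.imwrite("pics/s4.png",cv2.resize(s['color'][100:300,250:550],None,fx=2.6,fy=2.6,interpolation=cv2.INTER_CUBIC))
E
```

```text
time_s: 5.95
tool_pos: [0.4453, -0.2812, 0.0709]
eef_rot: [0.612, 0.791, 0.0, -0.0]
contact_force: [0.2, 0.2, -1.2]
gripper_width: 0.0494
0.0493753252339469 (array([ 0.44528211, -0.28120089,  0.07094434]), array([ 6.12251797e-01,  7.90662708e-01,  7.16199585e-05, -4.62367685e-04]))
```

View pics/w4.png

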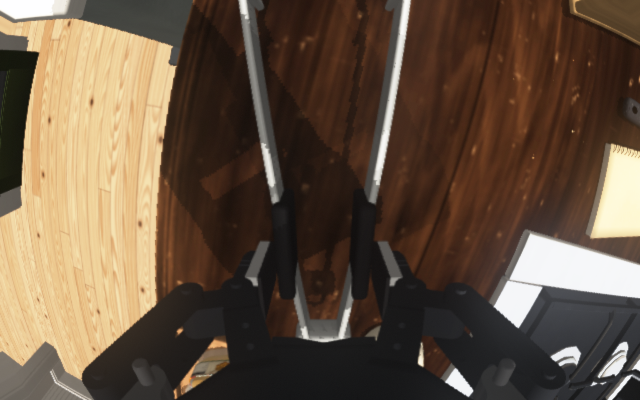

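View pics/s4.png

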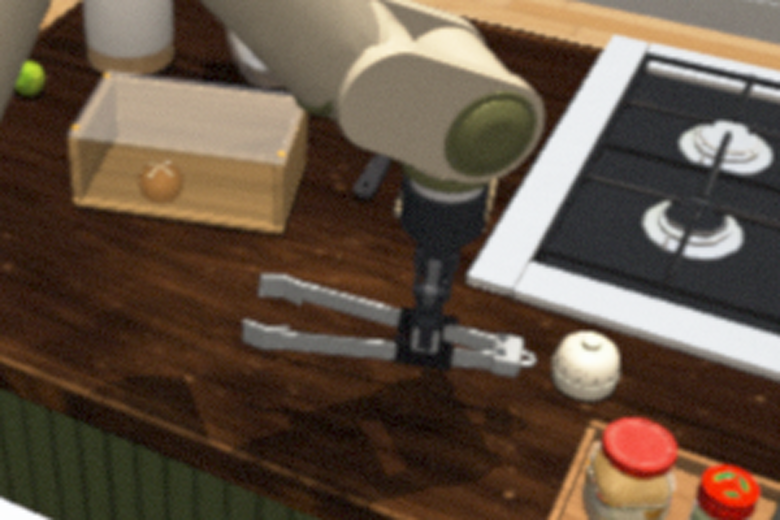

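Tongs are carried level (scene: jaws (262,285)/(250,330), loop (528,357)), no slip. Now to a viewpoint in front of the case.

```bash
python3 - <<'E'
from h import *
plan([.38,.05,.2],104.5);plan([.38,.05,.2],13.2)
E
```

```text
tool-now shift [ 0.3371  0.0196 -0.1289] rot [-0.0009 -0.0016 -0.0001]  shift in target axes [ 0.3369  0.0198 -0.1294]
tool-now shift [ 0.3371  0.0196 -0.1289] rot [-2.0000e-03 -5.0000e-04  1.5933e+00]  shift in target axes [ 0.0122 -0.3373 -0.1294]
```

```bash
python3 -m pendant '[{"translation":[0.005,0,-0.01],"rotation":[0,0,0]},{"translation":[0.01,0.0015,-0.02],"rotation":[0,0,0]},{"translation":[0.02,0.0015,-0.02],"rotation":[0,0,0]},{"translation":[0.025,0.0015,-0.02],"rotation":[0,0,0]},{"translation":[0.03,0.002,-0.02],"rotation":[0,0,0]},{"translation":[0.035,0.002,-0.015],"rotation":[0,0,0]},{"translation":[0.035,0.002,-0.01],"rotation":[0,0,0]},{"translation":[0.035,0.002,-0.01],"rotation":[0,0,0]},{"translation":[0.035,0.002,-0.004],"rotation":[0,0,0]},{"translation":[0.035,0.002,0],"rotation":[0,0,0]},{"translation":[0.03,0.002,0],"rotation":[0,0,0]},{"translation":[0.02,0.001,0],"rotation":[0,0,0]},{"translation":[0.015,0,0],"rotation":[0,0,0]},{"translation":[0.007,0,0],"rotation":[0,0,0]}]'
python3 -m pendant '[{"translation":[0,0,0],"rotation":[0,0,0.05]},{"translation":[0,0,0],"rotation":[0,0,0.1]},{"translation":[0,0,0],"rotation":[0,0,0.14]},{"translation":[0,0,0],"rotation":[0,0,0.14]},{"translation":[0,0,0],"rotation":[0,0,0.14]},{"translation":[0,0,0],"rotation":[0,0,0.14]},{"translation":[0,0,0],"rotation":[0,0,0.14]},{"translation":[0,0,0],"rotation":[0,0,0.14]},{"translation":[0,0,0],"rotation":[0,0,0.14]},{"translation":[0,0,0],"rotation":[0,0,0.14]},{"translation":[0,0,0],"rotation":[0,0,0.14]},{"translation":[0,0,0],"rotation":[0,0,0.11]},{"translation":[0,0,0],"rotation":[0,0,0.07]},{"translation":[0,0,0],"rotation":[0,0,0]},{"translation":[0,0,0],"rotation":[0,0,0]}]'
cat > look.py <<'E'
from h import *
import sys,json
n=sys.argv[1];st=bot.state();P=(st['tool_pos'],st['eef_rot']);s=bot.snapshot("wrist");cv2.imwrite(f"pics/{n}.png",s['color'])
json.dump([P[0].tolist(),P[1].tolist()],open(f"{n}.json","w"))
print(P,st['q'].round(3),st['gripper_width'],st['contact_force'].round(2))
E
python3 look.py w5
```

```text
time_s: 7.45
tool_pos: [0.3793, 0.0508, 0.2008]
eef_rot: [0.612, 0.791, 0.0, -0.0]
contact_force: [1.3, 0.4, -0.7]
gripper_width: 0.0492
time_s: 8.95
tool_pos: [0.38, 0.0495, 0.2006]
eef_rot: [0.993, 0.117, -0.0, 0.0]
contact_force: [-0.1, -0.0, -1.4]
gripper_width: 0.0498
(array([0.3800488 , 0.04949739, 0.20057473]), array([ 9.93077489e-01,  1.17461050e-01, -4.38975394e-05,  1.88791843e-05])) [-0.182  0.092  1.724 -0.     1.326  1.153] 0.049762867443573625 [-0.14 -0.02 -1.39]
```

View pics/w5.png

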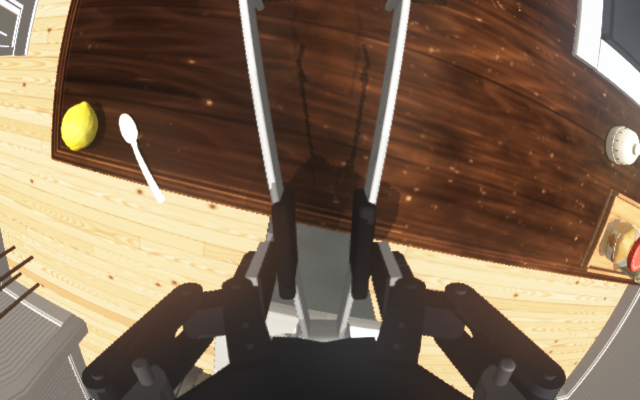

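Lemon (79,127) and timer (622,146) undisturbed; the case is out of frame. Moving forward above it (tongs at z≈0.2, top at 0.1) for one precise look.

```bash
python3 -m pendant '[{"translation":[0.01,0,0],"rotation":[0,0,0]},{"translation":[0.02,0,0],"rotation":[0,0,0]},{"translation":[0.03,0,0],"rotation":[0,0,0]},{"translation":[0.03,0,0],"rotation":[0,0,0]},{"translation":[0.02,0,0],"rotation":[0,0,0]},{"translation":[0.01,0,0],"rotation":[0,0,0]},{"translation":[0,0,0],"rotation":[0,0,0]},{"translation":[0,0,0],"rotation":[0,0,0]}]'
python3 look.py w6
```

```text
time_s: 9.8
tool_pos: [0.4962, 0.0775, 0.2004]
eef_rot: [0.993, 0.117, -0.0, -0.0]
contact_force: [-0.7, -0.1, -0.8]
gripper_width: 0.0493
(array([0.49622704, 0.07746231, 0.20035949]), array([ 9.93154856e-01,  1.16804369e-01, -4.12550445e-04, -3.43023120e-05])) [-0.081  0.305  1.442 -0.     1.396  1.255] 0.049281005056341386 [-0.72 -0.08 -0.79]
```

View pics/w6.png

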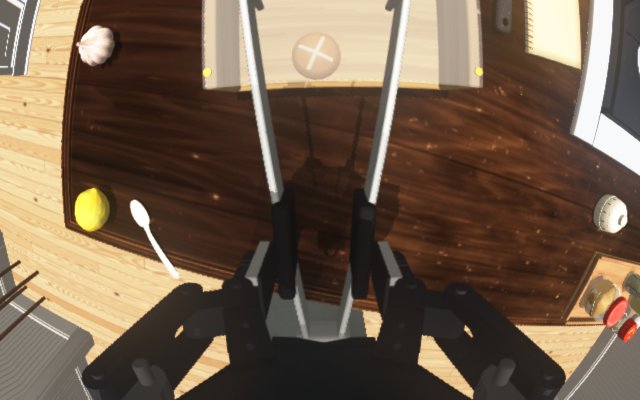

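```bash
python3 - <<'E'
import cv2
c=cv2.imread("pics/w6.png")[0:130,190:500]
cv2.imwrite("pics/w6c.png",cv2.resize(c,None,fx=2.5,fy=2.5,interpolation=cv2.INTER_CUBIC))
E
```

```text
(no output)
```

View pics/w6c.png

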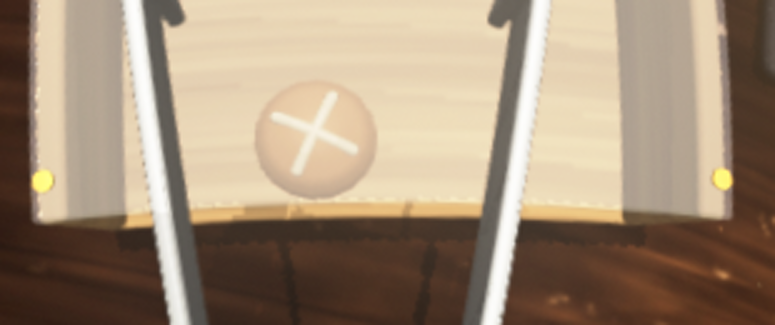

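```bash
cat > m6.py <<'E'
from h import *
import json
s=bot.snapshot("top");w=bot.snapshot("wrist");P=json.load(open("w6.json"))
m=lambda X,Y,z:onz(w,190+X/2.5,Y/2.5,z,P)
a,b=m(33,221,.1),m(731,217,.1)
e=a-b;print("L",a,"R",b,"w",np.linalg.norm(e),"case x ang",np.degrees(np.arctan2(e[1],e[0]))-90)
r=m(315,139,.028);print("roll",r,"cross",m(314,133,.047), "diam",np.linalg.norm(m(255,139,.028)-m(376,139,.028)))
n=np.array([e[1],-e[0],0]);n/=np.linalg.norm(n);y=np.array([-n[1],n[0],0])
for k,q in [("roll",r),("floor front mid",m(400,217,.008)),("floor L",m(130,226,.008)),("floor R",m(620,222,.008))]: print(k,"depth behind front",(q-(a+b)/2)@n,"lateral",(q-(a+b)/2)@y)
t=bot.snapshot("top")
for (u,v),z in [((230+193/3.6,120+236/3.6),.047)]: print("top cross",onz(t,u,v,z))
sc=bot.snapshot("scene");print("scene cross",onz(sc,260+172/3.3,110+182/3.3,.047), "scene centre", onz(sc,260+170/3.3,110+200/3.3,.025))
E
python3 m6.py
```

```text
L [0.56258001 0.20264025 0.1       ] R [ 0.62662648 -0.04079769  0.1       ] w 0.25172202991874326 case x ang 14.740007889797269
roll [0.6191578 0.1153442 0.028    ] cross [0.61877099 0.1152209  0.047     ] diam 0.051564020755897694
roll depth behind front 0.032504808535716134 lateral 0.027042574822350517
floor front mid depth behind front -0.0013183134447222883 lateral -0.010219353280454271
floor L depth behind front -0.00021800134705644332 lateral 0.11399120100793442
floor R depth behind front -0.0003943013148289264 lateral -0.11563287428707332
top cross [0.61824001 0.109505   0.047     ]
scene cross [0.61576608 0.10735249 0.047     ] scene centre [0.61650863 0.11077858 0.025     ]
```

```bash
cat > m7.py <<'E'
from h import *
import json
w=bot.snapshot("wrist");P=json.load(open("w6.json"));W=Ro.from_quat(P[1])
tl=lambda u,v,z:W.inv().apply(onz(w,u,v,z,P)-np.array(P[0]))
c=cv2.imread("pics/w6.png").astype(int)
# arm outer bright edges per row
zt=.2+.024-.0025
for v in (20,50,80,110,140,170):
    g=cv2.imread("pics/w6.png",0)[v].astype(int)
    print(v,"L",[ (u,g[u]) for u in range(240,285,3)][::1] if 0 else "", end=" ")
    br=np.where(g>200)[0];L=br[(br>235)&(br<285)];R=br[(br>355)&(br<412)]
    if len(L) and len(R):
        l,r=tl(L.min(),v,zt),tl(R.max(),v,zt);print(L.min(),R.max(),"x",l[0].round(4),"mid y",((l+r)/2)[1].round(4),"span",(r-l)[1].round(4))
print("roll in tool",tl(190+315/2.5,139/2.5,.028), "cross",tl(190+314/2.5,133/2.5,.047))
E
python3 m7.py
```

```text
20 L  240 411 x 0.1177 mid y 0.0005 span 0.0797
50 L  240 411 x 0.1028 mid y 0.0005 span 0.0793
80 L  241 411 x 0.0883 mid y 0.0007 span 0.0789
110 L  256 392 x 0.0737 mid y -0.0002 span 0.0631
140 L  261 386 x 0.0595 mid y -0.0005 span 0.0587
170 L  266 380 x 0.045 mid y -0.0007 span 0.0545
roll in tool [ 0.1285052  -0.00829898  0.17225664] cross [ 0.12808491 -0.00827189  0.15325697]
```

```bash
python3 - <<'E'
from h import *
plan([.372,.0507,.018],14.5)
E
```

```text
tool-now shift [-0.1273 -0.0029  0.1827] rot [ 0.0001 -0.0003 -0.0195]  shift in target axes [-0.1272 -0.0054  0.1828]
```

```bash
python3 -m pendant '[{"translation":[0,0,0],"rotation":[0,0,-0.0195]},{"translation":[-0.01,0,0],"rotation":[0,0,0]},{"translation":[-0.02,-0.001,0],"rotation":[0,0,0]},{"translation":[-0.03,-0.001,0],"rotation":[0,0,0]},{"translation":[-0.03,-0.0014,0],"rotation":[0,0,0]},{"translation":[-0.02,-0.001,0.005],"rotation":[0,0,0]},{"translation":[-0.012,-0.001,0.015],"rotation":[0,0,0]},{"translation":[-0.005,0,0.025],"rotation":[0,0,0]},{"translation":[0,0,0.03],"rotation":[0,0,0]},{"translation":[0,0,0.03],"rotation":[0,0,0]},{"translation":[0,0,0.03],"rotation":[0,0,0]},{"translation":[0,0,0.025],"rotation":[0,0,0]},{"translation":[0,0,0.015],"rotation":[0,0,0]},{"translation":[0,0,0.008],"rotation":[0,0,0]},{"translation":[0,0,0],"rotation":[0,0,0]},{"translation":[0,0,0],"rotation":[0,0,0]}]'
python3 - <<'E'
from h import *
plan([.4786,.0782,.018],14.5);print(bot.state()['gripper_width'],bot.state()['time_s'])
s=bot.snapshot("scene");cv2.imwrite("pics/s7.png",s['color'])
c=s['color'].copy();p,q=pose();W=Ro.from_quat(q)
for a in [(.169,.037,-.026),(.169,-.037,-.026),(.169,.037,0),(.169,-.037,0),(-.07,0,-.026+0)]:
    X=p+W.apply([a[0],a[1],a[2]+.0]);u,v=proj(s,X);cv2.circle(c,(round(u),round(v)),1,(0,0,255),-1)
cv2.imwrite("pics/s7c.png",cv2.resize(c[110:290,200:420],None,fx=3.3,fy=3.3,interpolation=cv2.INTER_CUBIC))
E
```

```text
time_s: 11.7
tool_pos: [0.3727, 0.0508, 0.0181]
eef_rot: [0.992, 0.126, 0.0, 0.0]
contact_force: [-0.2, 0.2, -2.2]
gripper_width: 0.0492
tool-now shift [ 0.1094 -0.      0.0002] rot [ 0.0004 -0.0008  0.0003]  shift in target axes [ 1.094e-01 -0.000e+00  1.000e-04]
0.04919530829126266 11.7
```

View pics/s7c.png

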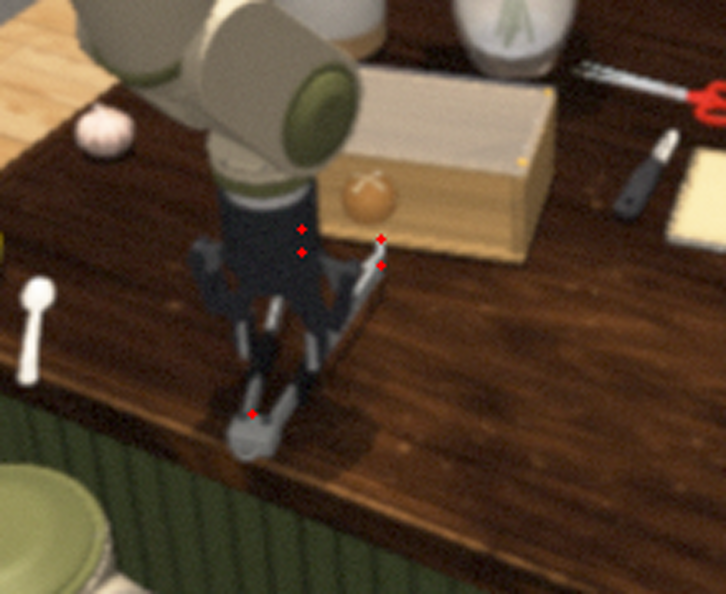

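```bash
python3 - <<'E'
import cv2
c=cv2.imread("pics/s7.png")[170:255,260:330]
cv2.imwrite("pics/s7d.png",cv2.resize(c,None,fx=7,fy=7,interpolation=cv2.INTER_CUBIC))
E
```

```text
(no output)
```

View pics/s7d.png

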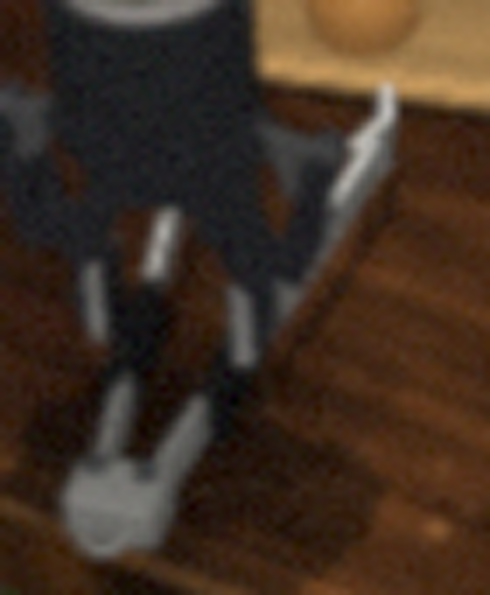

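Jaw tip at (315,183) px agrees with the prediction: tongs level at the right height. Now reaching in.

```bash
python3 -m pendant '[{"translation":[0.005,0,0],"rotation":[0,0,0]},{"translation":[0.01,0,0],"rotation":[0,0,0]},{"translation":[0.015,0,0],"rotation":[0,0,0]},{"translation":[0.015,0,0],"rotation":[0,0,0]},{"translation":[0.015,0,0],"rotation":[0,0,0]},{"translation":[0.015,0,0],"rotation":[0,0,0]},{"translation":[0.01,0,0],"rotation":[0,0,0]},{"translation":[0.005,0,0],"rotation":[0,0,0]},{"translation":[0,0,0],"rotation":[0,0,0]},{"translation":[0,0,0],"rotation":[0,0,0]}]'
cat > look2.py <<'E'
from h import *
import sys
n=sys.argv[1]
for k,b in (("scene",(120,240,250,410)),("top",(130,250,220,380))):
    s=bot.snapshot(k);cv2.imwrite(f"pics/{k}_{n}.png",s['color']);c=s['color'][b[0]:b[1],b[2]:b[3]]
    cv2.imwrite(f"pics/{k}_{n}c.png",cv2.resize(c,None,fx=4.5,fy=4.5,interpolation=cv2.INTER_CUBIC))
st=bot.state();print(st['tool_pos'],st['gripper_width'],st['contact_force'],st['time_s'])
plan([.4786,.0782,.018],14.5)
E
python3 look2.py 8
```

```text
time_s: 12.75
tool_pos: [0.4591, 0.0734, 0.0175]
eef_rot: [0.992, 0.126, -0.0, -0.0]
contact_force: [-0.4, -0.5, -0.9]
gripper_width: 0.0492
[0.4591124  0.0733592  0.01752191] 0.04941702490159675 [ 0.35065796  0.46865616 -1.74877611] 12.85
tool-now shift [ 0.0201  0.0002 -0.0005] rot [-0.0002  0.0006  0.0001]  shift in target axes [ 0.0201  0.0002 -0.0005]
```

View pics/scene_8c.png

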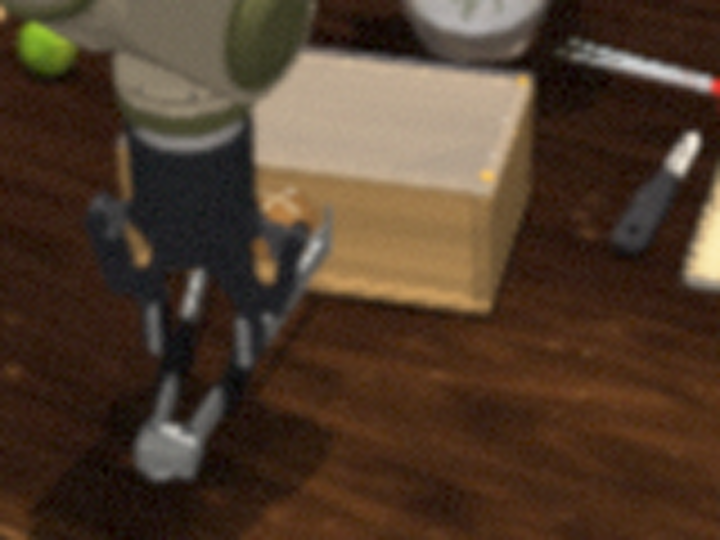

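View pics/top_8c.png

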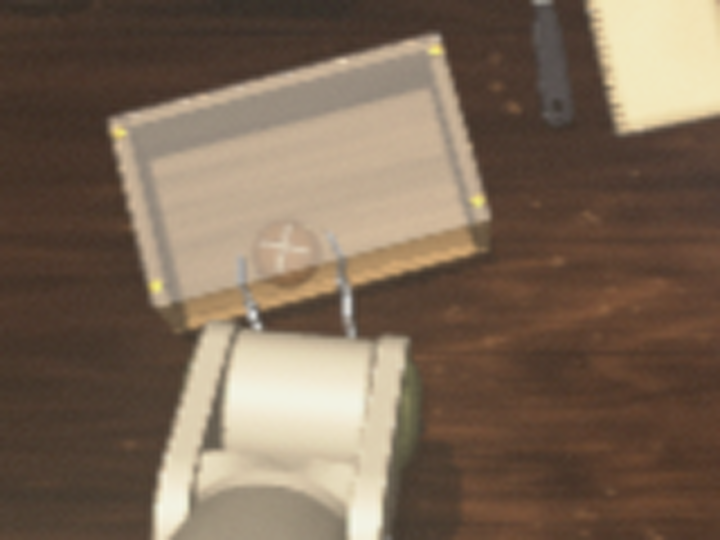

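Top view: roll at (287,252) sits midway between jaw tips (241,258) and (331,235). 20 mm further in.

```bash
python3 -m pendant '[{"translation":[0.005,0,0],"rotation":[0,0,0]},{"translation":[0.008,0,-0.001],"rotation":[0,0,0]},{"translation":[0.006,0,0],"rotation":[0,0,0]},{"translation":[0.001,0,0],"rotation":[0,0,0]},{"translation":[0,0,0],"rotation":[0,0,0]},{"translation":[0,0,0],"rotation":[0,0,0]}]'
python3 look2.py 9
```

```text
time_s: 13.45
tool_pos: [0.4788, 0.0785, 0.0184]
eef_rot: [0.992, 0.126, -0.0, -0.0]
contact_force: [-0.0, 1.0, -2.0]
gripper_width: 0.0495
[0.47876822 0.07843767 0.01848083] 0.04921119084570125 [ 0.66516697  0.43373172 -0.95745437] 13.55
tool-now shift [-0.0002  0.0002  0.0005] rot [-0.0001  0.0003  0.0002]  shift in target axes [-0.0002  0.0002  0.0005]
```

View pics/top_9c.png

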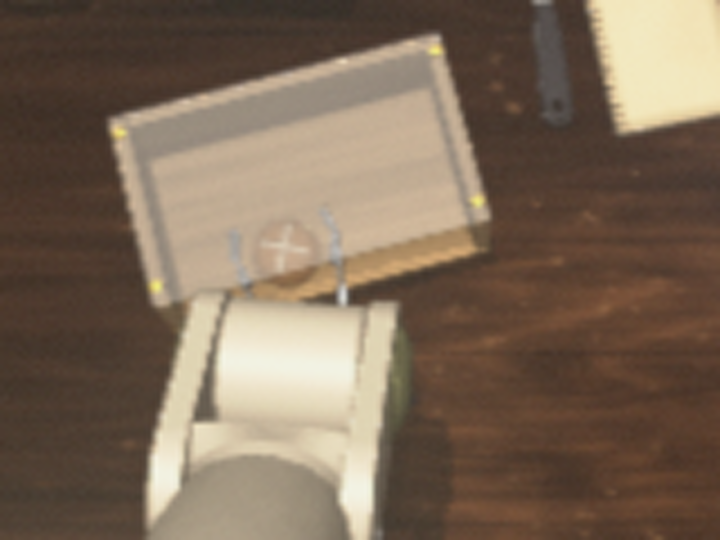

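View pics/scene_9c.png

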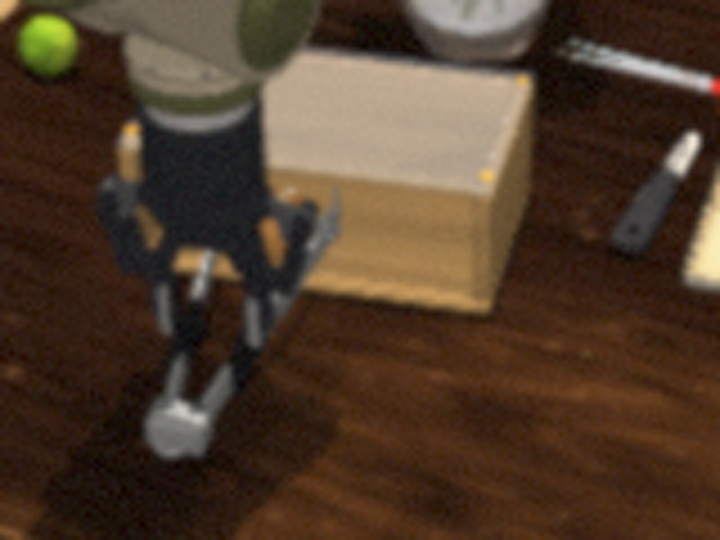

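Roll centre is ~3 mm deeper than the jaw centre; advancing 3 mm, then closing.

```bash
python3 -m pendant '[{"translation":[0.003,0,0],"rotation":[0,0,0]},{"translation":[0,0,0],"rotation":[0,0,0]},{"translation":[0,0,0],"rotation":[0,0,0]}]' 0.53 32
python3 -m pendant '[{"translation":[0,0,0],"rotation":[0,0,0]},{"translation":[0,0,0],"rotation":[0,0,0]},{"translation":[0,0,0],"rotation":[0,0,0]}]' 0.49 32
python3 -m pendant '[{"translation":[0,0,0],"rotation":[0,0,0]},{"translation":[0,0,0],"rotation":[0,0,0]},{"translation":[0,0,0],"rotation":[0,0,0]},{"translation":[0,0,0],"rotation":[0,0,0]},{"translation":[0,0,0],"rotation":[0,0,0]},{"translation":[0,0,0],"rotation":[0,0,0]}]' 0.35 32
python3 look2.py 10
```

```text
time_s: 13.85
tool_pos: [0.482, 0.0792, 0.0185]
eef_rot: [0.992, 0.126, 0.0, 0.0]
contact_force: [-0.2, -0.2, -1.9]
gripper_width: 0.0452
time_s: 14.15
tool_pos: [0.4819, 0.0792, 0.0185]
eef_rot: [0.992, 0.126, 0.0, -0.0]
contact_force: [0.3, 0.5, -0.9]
gripper_width: 0.0423
time_s: 14.75
tool_pos: [0.4819, 0.0792, 0.0185]
eef_rot: [0.992, 0.126, -0.0, 0.0]
contact_force: [0.1, 0.3, -1.3]
gripper_width: 0.0421
[0.48190908 0.07918022 0.01850117] 0.0421588247363394 [ 0.33664871 -0.139961   -0.97176224] 14.85
tool-now shift [-0.0034  0.0001  0.0005] rot [-0.      0.      0.0002]  shift in target axes [-0.0034  0.0001  0.0005]
```

View pics/top_10c.png

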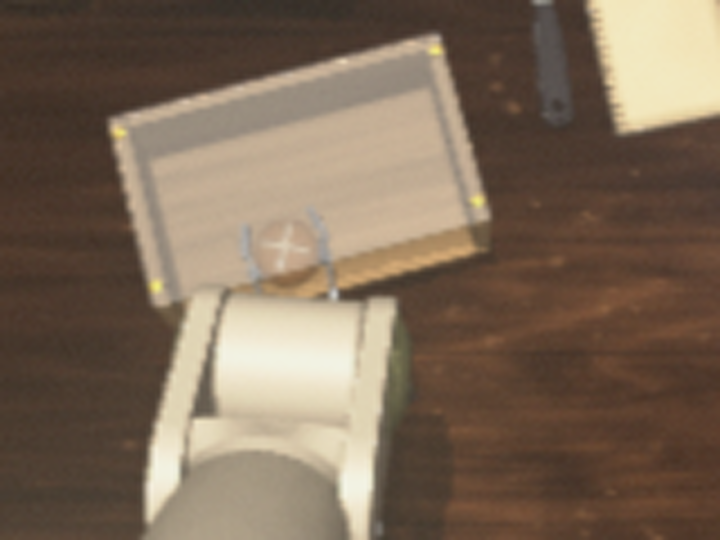

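View pics/scene_10c.png

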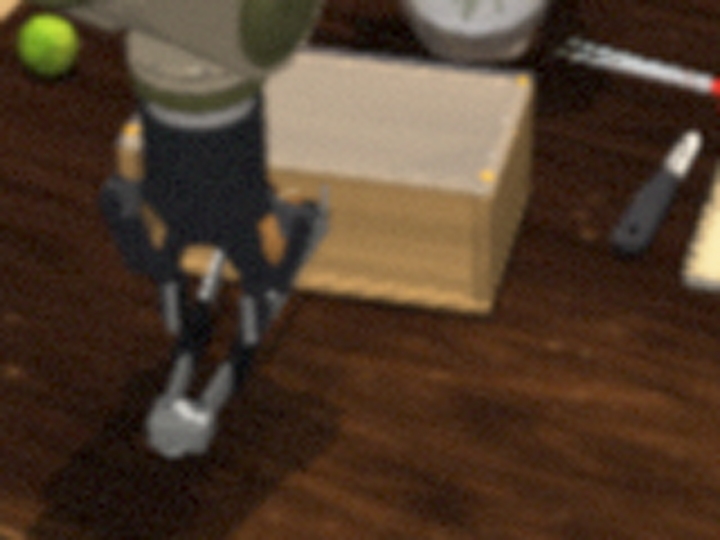

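Stopped at 42.1 mm with the roll between the jaws. Lifting 12 mm and drawing out.

```bash
python3 -m pendant '[{"translation":[0,0,-0.003],"rotation":[0,0,0]},{"translation":[0,0,-0.005],"rotation":[0,0,0]},{"translation":[0,0,-0.004],"rotation":[0,0,0]},{"translation":[0,0,0],"rotation":[0,0,0]},{"translation":[-0.004,0,0],"rotation":[0,0,0]},{"translation":[-0.008,0,0],"rotation":[0,0,0]},{"translation":[-0.012,0,0],"rotation":[0,0,0]},{"translation":[-0.015,0,0],"rotation":[0,0,0]},{"translation":[-0.015,0,0],"rotation":[0,0,0]},{"translation":[-0.015,0,0],"rotation":[0,0,0]},{"translation":[-0.015,0,0],"rotation":[0,0,0]},{"translation":[-0.015,0,0],"rotation":[0,0,0]},{"translation":[-0.012,0,0],"rotation":[0,0,0]},{"translation":[-0.006,0,0],"rotation":[0,0,0]},{"translation":[0,0,0],"rotation":[0,0,0]}]'
python3 look2.py 11
```

```text
time_s: 16.35
tool_pos: [0.3679, 0.0498, 0.0306]
eef_rot: [0.992, 0.126, -0.0, -0.0]
contact_force: [0.4, 0.1, -3.1]
gripper_width: 0.0417
[0.36908891 0.0497977  0.03062   ] 0.04192536046452261 [ 1.00672605  0.39297879 -1.40700295] 16.45
tool-now shift [ 1.131e-01 -1.000e-04  1.270e-02] rot [ 0.0003 -0.0006  0.    ]  shift in target axes [ 1.131e-01 -1.000e-04  1.260e-02]
```

View pics/top_11c.png

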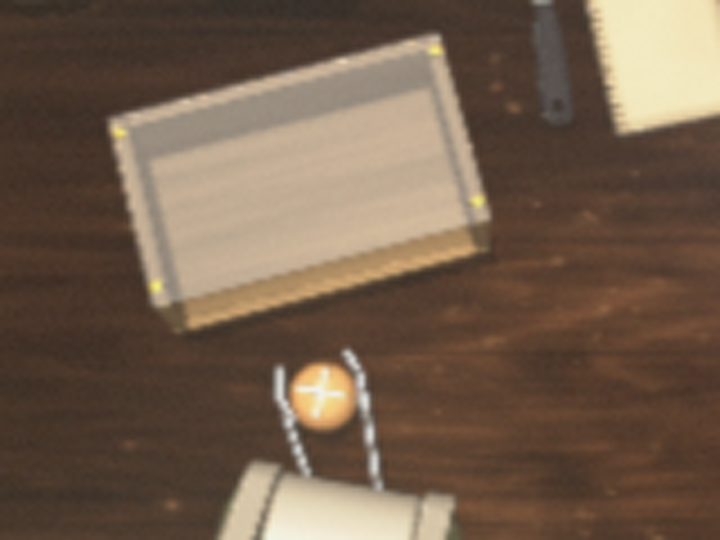

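View pics/scene_11c.png

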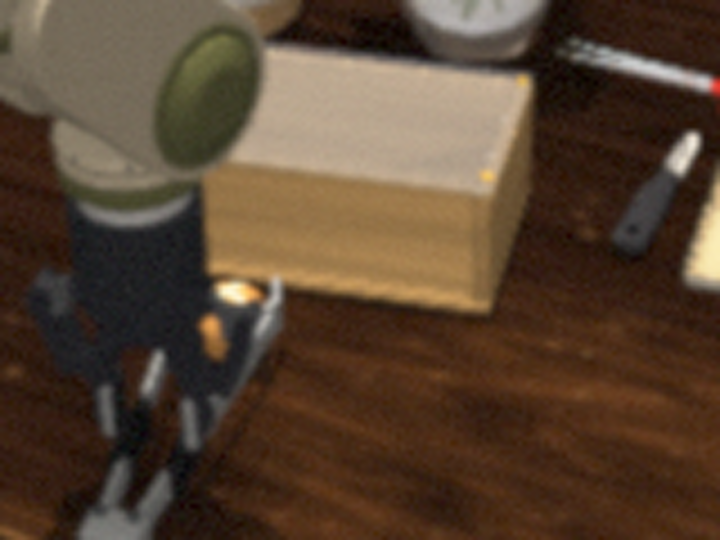

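Roll is out at (323,397), held between the jaws, case empty. Raising.

```bash
python3 -m pendant '[{"translation":[0,0,-0.005],"rotation":[0,0,0]},{"translation":[-0.005,0,-0.01],"rotation":[0,0,0]},{"translation":[-0.007,0,-0.015],"rotation":[0,0,0]},{"translation":[-0.005,0,-0.02],"rotation":[0,0,0]},{"translation":[-0.003,0,-0.02],"rotation":[0,0,0]},{"translation":[0,0,-0.02],"rotation":[0,0,0]},{"translation":[0,0,-0.02],"rotation":[0,0,0]},{"translation":[0,0,-0.02],"rotation":[0,0,0]},{"translation":[0,0,-0.02],"rotation":[0,0,0]},{"translation":[0,0,-0.02],"rotation":[0,0,0]},{"translation":[0,0,-0.015],"rotation":[0,0,0]},{"translation":[0,0,-0.01],"rotation":[0,0,0]},{"translation":[0,0,-0.005],"rotation":[0,0,0]},{"translation":[0,0,0],"rotation":[0,0,0]},{"translation":[0,0,0],"rotation":[0,0,0]},{"translation":[0,0,0],"rotation":[0,0,0]},{"translation":[0,0,0],"rotation":[0,0,0]},{"translation":[0,0,0],"rotation":[0,0,0]}]'
python3 - <<'E'
from h import *
for k in ("scene","top"): cv2.imwrite(f"pics/{k}_12.png",bot.snapshot(k)['color'])
st=bot.state();print(st['tool_pos'],st['gripper_width'],st['contact_force'],st['joint_velocities'].round(4),st['time_s'])
E
python3 look.py w12
```

```text
time_s: 18.25
tool_pos: [0.3492, 0.0449, 0.2303]
eef_rot: [0.992, 0.126, -0.0, -0.0]
contact_force: [0.6, 0.1, -1.9]
gripper_width: 0.0422
[0.34922082 0.0448599  0.23038831] 0.04235678216998739 [-0.57016784 -0.53503552 -1.2591732 ] [ 0.0016 -0.0002 -0.0029 -0.0011  0.0012 -0.    ] 18.35
(array([0.34922082, 0.0448599 , 0.23038831]), array([ 9.91990612e-01,  1.26311458e-01, -1.97145590e-04, -5.27932369e-05])) [-0.212  0.004  1.727 -0.     1.411  1.105] 0.04235678216998739 [-0.57 -0.54 -1.26]
```

View pics/scene_12.png

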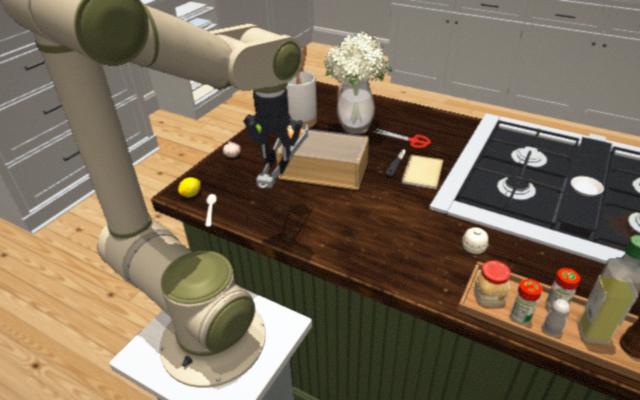

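View pics/top_12.png

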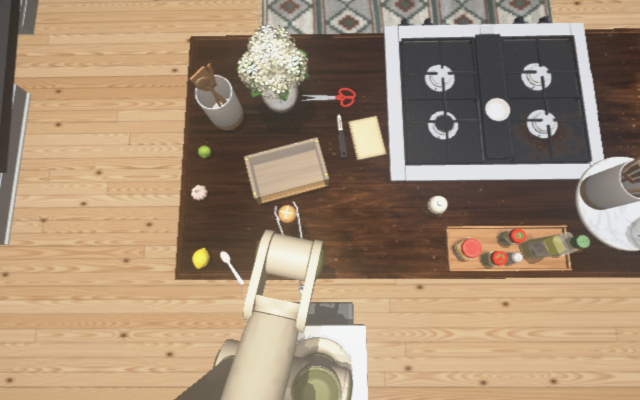

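View pics/w12.png

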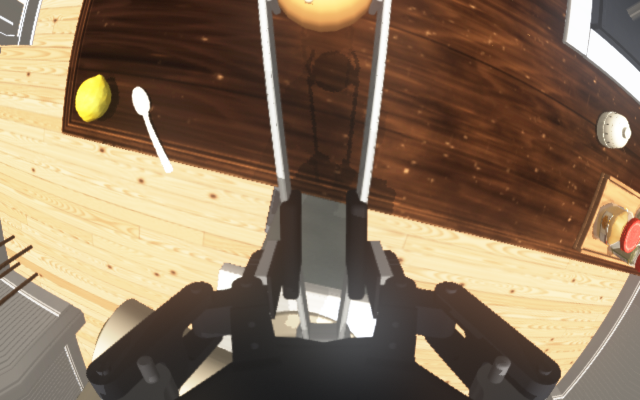

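Roll held in the jaws (top (288,213), wrist (325,10)), lemon and timer in place. One last hold to check for creep.

```bash
python3 -m pendant '[{"translation":[0,0,0],"rotation":[0,0,0]},{"translation":[0,0,0],"rotation":[0,0,0]},{"translation":[0,0,0],"rotation":[0,0,0]},{"translation":[0,0,0],"rotation":[0,0,0]},{"translation":[0,0,0],"rotation":[0,0,0]},{"translation":[0,0,0],"rotation":[0,0,0]},{"translation":[0,0,0],"rotation":[0,0,0]},{"translation":[0,0,0],"rotation":[0,0,0]}]'
python3 look.py w13
python3 - <<'E'
from h import *
a=cv2.imread("pics/w12.png",0).astype(float);b=cv2.imread("pics/w13.png",0).astype(float)
print("wrist diff whole",abs(a-b).mean(),"roll",abs(a-b)[:35,260:400].mean(), "shift",cv2.phaseCorrelate(a[:200,250:410],b[:200,250:410]))
t=bot.snapshot("top");p,q=pose();print("pred roll px",proj(t,p+Ro.from_quat(q).apply([.14,0,-.02])))
a=cv2.imread("pics/top0.png",0).astype(float);b=cv2.cvtColor(t['color'],cv2.COLOR_BGR2GRAY).astype(float)
for n,(u,v) in (("lemon",(201,258)),("timer",(437,205))): print(n,cv2.phaseCorrelate(a[v-15:v+15,u-15:u+15].copy(),b[v-15:v+15,u-15:u+15].copy()))
E
```

```text
time_s: 19.2
tool_pos: [0.3493, 0.0449, 0.2305]
eef_rot: [0.992, 0.126, -0.0, 0.0]
contact_force: [0.3, 0.3, -2.8]
gripper_width: 0.0419
(array([0.34928234, 0.04485946, 0.23051178]), array([ 9.91987987e-01,  1.26332235e-01, -2.31424850e-05,  4.44120547e-06])) [-0.212  0.004  1.727 -0.     1.411  1.105] 0.04194840983695222 [ 0.27  0.29 -2.76]
wrist diff whole 0.6900859375 roll 0.4542857142857143 shift ((-0.05274753505844387, 0.0324592351522881), 0.9598384532161081)
pred roll px (np.float64(285.70679462323886), np.float64(213.94946165957344))
lemon ((0.17156819854739247, -0.02017549859857226), 0.9957671787879866)
timer ((-0.06918454932208284, 0.08277375477938165), 0.9787883385082795)
```

Everything is stable, so I'm handing the job in.

```bash
python3 -c "
from cell import bot
print(bot.close_job())"
```

```text
the job is handed in; nothing more can be done
None
```

The job is done and handed in at about 19 s of the 48 s. I took the tongs by their grips and carried them at 49 mm. I reached them level under the clear top, closed them on the roll (grips stopped at 42 mm with 32 N), lifted it 12 mm and drew it out. I then raised it in front of the case.

**Last checks:**
- **Roll height:** the tool is at z = 0.23 m, which puts the roll's underside about 0.22 m above the worktop. I worked this out from the tool height; the top camera shows the roll within 3 px of where that predicts.
- **Roll held still:** wrist pictures about 1 s apart showed no creep (under 0.1 px), and the grip width held steady at about 42 mm.
- **Lemon and timer:** neither has moved, to within 0.2 px of the first picture.
- **Forces:** the highest reading was about 7 N, taken while squeezing the tongs on the worktop; readings came at the end of each move, not continuously.

**One disagreement:** the top and scene cameras placed the roll 4–8 mm to the right (lower y) of the wrist camera's reading. I used the wrist value, which also agreed with the tongs' pose, and the roll sat midway between the jaws.

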